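# Pop the sample hatch of a stone screener

## Task

The screening run is over. Slide the small clear stone jar that was left standing on the sample hatch (the large square one) off to the right, so that it stands upright on the plain deck of the instrument, clear of the hatch; then press the ribbed front part of the sample hatch down until its push latch lets go, take the finger away and see that the hatch springs up and stays fully open. Only push and press, with the fingertips: do not lift the jar, leave the small battery hatch shut, and do not disturb the tester, tweezers and stone card that lie round the instrument.

Things in the scene. Friction and masses are not known exactly. Their poses are not given: they have to be found in the camera images.
- screener: White instrument, fixed, 186 x 242 mm. Origin on the bench under its deck; x from its sloping front to its rear, y to its left, z up. Flat deck 72 mm up: battery hatch at y 70 to 110 mm, sample hatch at x -54 to 30, y -21 to 63 mm, plain deck at y -22 to -116 mm with a black edge 4 mm high at its outer front, right and rear. Shut hatches are flush (0.6 mm proud).
- sample_hatch (a joint): Angle (rad) of the dark sample hatch, 84 x 84 mm, hinged at its rear edge. 0 latched and flush; negative pressed in (firm stop near -0.09); 1.3 fully open, nearly upright. Pressed 4.5 to 5.5 mm at the ribs (-0.07 to -0.09, 3 to 5 N) for 0.2 s the latch lets go; as the finger rises, a damped spring swings it up behind it in 2 to 3 s (so rise straight up 150 mm). Pushed shut it latches again.
- sample_hatch_pad (a point): Middle of the four thin black ribs (42 mm long) on top of the sample hatch, 21.5 mm behind its front edge, 62.5 mm in front of its hinge: the place to press. It moves with the hatch.
- battery_hatch (a joint): Angle (rad) of the small battery hatch, 66 mm long and 40 mm wide, at the left of the sample hatch; same kind of latch, same sense. It is to stay shut (0).
- battery_hatch_pad (a point): Middle of the ribs on top of the battery hatch, 21.5 mm behind its front edge.
- stone_jar_mid (a point): Centre, half-way up, of the loose round stone jar: 37 mm in diameter, 23 mm high, white foam under a clear lid, about 30 g. It stands upright on the sample hatch at the start; its z axis is up.
- plain_deck (a point): Point on the surface of the plain deck at the right of the sample hatch, in the middle of the space for the jar, 91 mm to the right of the middle of the hatch. The jar is clear of the hatch when its centre lies more than 62 mm to the right of the hatch's middle.
- stone_tester: Loose pen-shaped tester, 154 x 23 x 18 mm, on the bench in front of the instrument; origin under its middle.
- tweezers: Loose steel tweezers, 150 x 13 x 10 mm, on the bench in front of the instrument; origin under its middle.
- stone_card: Loose flat dark stone card, 62 x 88 x 10 mm, on the bench behind the instrument; origin under its middle.
Not all that is in view belongs to the job. What is shaped like the part that bears stone_jar_mid but orange or pink is not meant.

How it is judged:
By the outcome, as a careful person would: the job done as asked, in the order asked, and still so for the second after the job is handed in, with the robot touching nothing.
It also fails if it takes over 38 s, if anything falls off the work surface, if the arm or the gripper's body presses on something with over 40 N, if the wrist force passes 120 N, or if a joint passes its speed limit or range.

## Robot

A 6-joint arm with a two-finger parallel gripper is mounted at the origin on the work surface; the furniture and walls round the work are solid. World frame = base frame: x ahead of the robot, y to its left, z up, the work surface at z = 0. Lengths are in m, angles in rad, forces in N, time in s.
With the tool pointing down it reaches from about 0.35 to 0.85 m from the base axis. Payload 8.1 kg.
Tool frame: the origin (TCP) lies at the very end of the fingers, on their centre line; the grasp point (between the pads) lies 19 mm behind it (robot.pinch_z is the distance from the TCP to the grasp point, in m); y points along the fingers, x is the direction in which the jaws open and shut, and the axes are right-handed (so a half turn about y gives the same grasp; the last joint's range is limited). The gripper opens to 93 mm and grips with 3 to 60 N. Pads are 15 mm wide; open, the fingers measure 128 mm over their backs; the gripper's body (75 mm by 188 mm) begins 65 mm behind the grasp point.
Start: joints at [1.179, 0.13, 1.488, -0, 1.523, -0.085], TCP at [0.181, 0.572, 0.219] pointing down, gripper open.
Joint ranges: [-2.96, 2.96], [-0.89, 2.26], [0.02, 2.5], [-1.34, 4.48], [0, 2.73], [-2.66, 2.66]. Speed limits (rad/s): [2.39, 2.39, 2.79, 3.14, 3.14, 3.14].

## Interface

Orientations are given as a rotation vector (axis times angle).
In Python, from plant import robot gives the robot as it stands.
- The arm moves only by the shell command python3 -m inch 'ROWS' [FORCE]. ROWS is JSON, a list of rows, each a list of 5 numbers: the closure, from -1 (fully open) to 1 (shut), then the shift along the world's x, y, z in m, then the turn about the world's z in rad. A call has 1 to 8 rows; each row is the pose to reach, as a shift and turn from the pose measured when the call began; what a row does not reach only later rows make up. A row lasts 1/8 s, in which the tool goes at most 62.5 mm and 10.7 degrees, less where a joint would pass 70% of its speed; a pose out of reach is approached as far as the arm can. A call with a gripper value outside its range is refused whole. The fingers move at their own pace and stop on an object; FORCE is the grip in N (left out, the last holds). Time passes only in rows, so rows that repeat a pose let the fingers close. It gives the time, the measured TCP pose, the force and the opening at its end, in the units of the state.
- robot.read_state(): the state, without advancing time (a new reading comes with each control period).
- robot.read_camera(name): name is "scene" or "top" or "wrist"; returns a dict with "color" (400x640x3 uint8, red, green, blue), "mtx" (3x3 intrinsics, pixels), "R" (3x3) and "t" (3): a world point X has camera coordinates R X + t; the wrist camera has in their place "hand_eye" (4x4, takes a point from camera to tool coordinates, whose origin is the TCP and whose axes are the tool frame's). Camera axes: x right, y down, z forward; pixel columns grow to the right and rows downward; lengths in m; the calibration is good to about 2 mm. A picture is of the moment at which its call begins: read the wrist's pose just before it. There is no depth.
- robot.close_job(): hands the job in, once; it reports no verdict.
The state is a dict: "t": time; "q": joint angles; "dq": joint speeds; "joint_torque": joint torques, N m; "tool_pos": TCP position; "orientation": TCP orientation; "force": force on the tool from outside, world axes, zero at the start; "wrist_torque": the same for the moment, N m; "opening": finger opening in m.
Only numpy, scipy, OpenCV 4.12 (cv2) and the standard library are available. Lean on these libraries where they do the work, as an engineer would, in place of code of your own. Each camera call takes 0.05 s, during which the arm holds its last target. There are 200 camera calls.

## Working session

There is one attempt and no reset: what is moved stays moved. The work goes in short steps, Python scripts to look and compute and a shell command to move; the robot and the scene stay as the last step left them, time stands still between calls to the robot, and variables do not carry over. Pictures are saved under pics/ and viewed, about 8 in all and at most 12, crops included, and the job is handed in when it is done.

```bash
mkdir -p pics
cat > h.py <<'E'
import cv2,numpy as np
from plant import robot
from scipy.spatial.transform import Rotation as Rn
def cam(name,save=None):
    s=robot.read_state(); c=robot.read_camera(name)
    if name=="wrist":
        T=np.eye(4);T[:3,:3]=Rn.from_rotvec(s["orientation"]).as_matrix();T[:3,3]=s["tool_pos"]
        M=np.linalg.inv(T@np.array(c["hand_eye"]));c["R"]=M[:3,:3];c["t"]=M[:3,3]
    if save: cv2.imwrite("pics/"+save,cv2.cvtColor(c["color"],cv2.COLOR_RGB2BGR))
    c={k:np.array(v) for k,v in c.items()}
    return c
def plane(c,uv,z):
    d=c["R"].T@np.linalg.solve(c["mtx"],[uv[0],uv[1],1]);o=-c["R"].T@c["t"]
    return o+d*(z-o[2])/d[2]
def proj(c,X):
    p=c["mtx"]@(c["R"]@np.array(X)+c["t"]);return p[:2]/p[2]
def tri(cs,uvs):
    A=[];b=[]
    for c,uv in zip(cs,uvs):
        d=c["R"].T@np.linalg.solve(c["mtx"],[uv[0],uv[1],1]);d/=np.linalg.norm(d);P=np.eye(3)-np.outer(d,d)
        A.append(P);b.append(P@(-c["R"].T@c["t"]))
    A=np.vstack(A);b=np.hstack(b);x=np.linalg.lstsq(A,b,rcond=None)[0];return x,np.abs(A@x-b).max()
E
python3 - <<'E'
from h import *
import pickle
C={}
for n in("scene","top","wrist"): C[n]=cam(n,n+"0.png")
pickle.dump(C,open("c0.pkl","wb"))
s=robot.read_state();print(s["t"],s["tool_pos"],s["orientation"],s["opening"],s["force"])
for n in C: print(n,-C[n]["R"].T@C[n]["t"])
E
```

```text
0.15 [0.18104178 0.57156799 0.21782605] [-1.3396683  -0.97935359  0.98139283] 0.09298562440319243 [ 0.93302412  0.15028762 -0.05179787]
scene [-0.17369066  0.70374514  0.44116515]
top [0.34667266 0.32400552 1.01531459]
wrist [0.11177941 0.59423215 0.38375999]
```

View pics/top0.png

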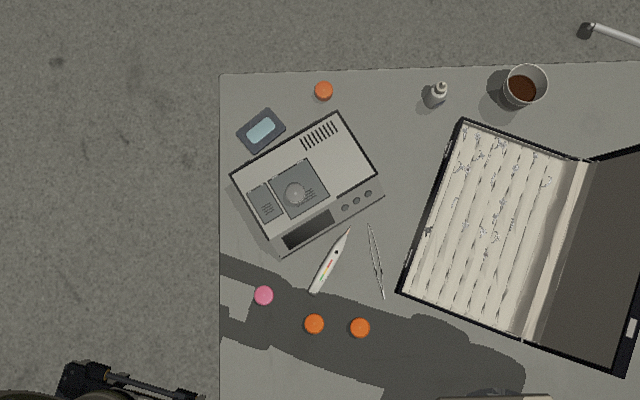

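View pics/scene0.png

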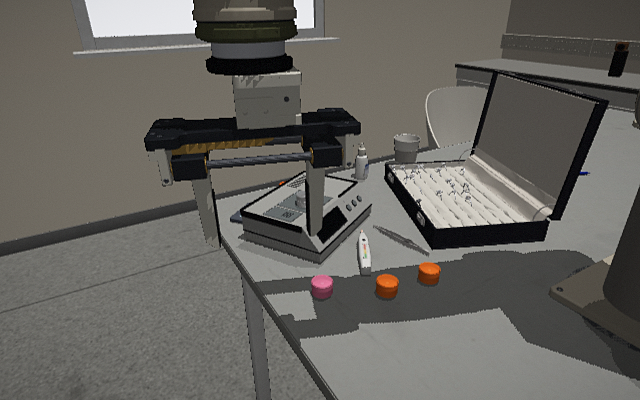

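Run:
```python
from h import *
import pickle
C=pickle.load(open("c0.pkl","rb"))
cr=cv2.resize(C["top"]["color"][100:265,220:395],None,fx=3.4,fy=3.4,interpolation=cv2.INTER_CUBIC)
cv2.imwrite("pics/top0c.png",cr[:,:,::-1])
s=robot.read_state();print(Rn.from_rotvec(s["orientation"]).as_matrix().round(3))
for uv in [(294,193),(229,174),(338,110),(378,172),(270,240)]: print(uv,plane(C["top"],uv,.072))
```

```text
[[ 0.302 -0.001 -0.953]
 [ 0.953 -0.001  0.302]
 [-0.001 -1.     0.   ]]
(294, 193) [0.49481849 0.36482703 0.072     ]
(229, 174) [0.53451656 0.48652593 0.072     ]
(338, 110) [0.65298761 0.27722515 0.072     ]
(378, 172) [0.530193  0.2063604 0.072    ]
(270, 240) [0.40826391 0.41104729 0.072     ]
```

View pics/top0c.png

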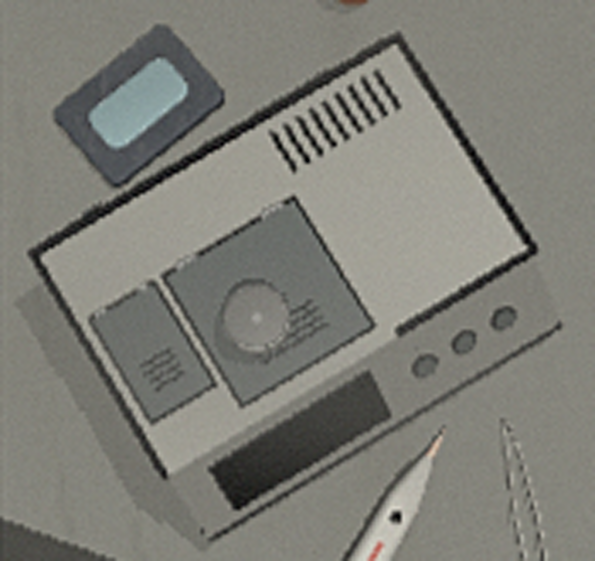

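View pics/wrist0.png

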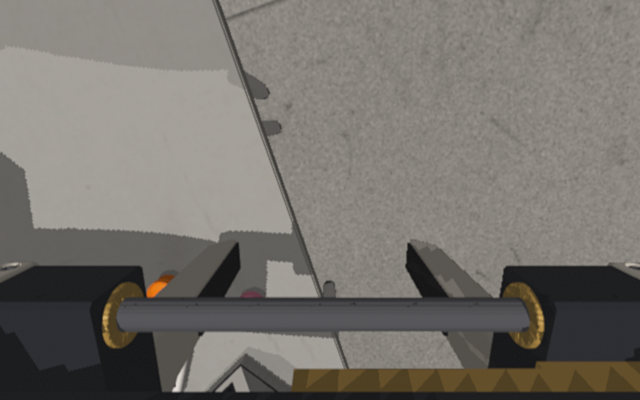

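Viewed so far: top, top crop, scene and wrist (4 pictures).
- **Top:** the clear jar is at about (295,193) on the large square hatch. The battery hatch is at (265,203) and the plain deck at about (345,150), upper right.
- **Other candidates:** orange at (323,90), (314,324) and (360,328), and pink at (263,295). They are coloured and on the bench, so they are not meant. The crop shows that the clear grey disc on the hatch is the right one.
- **Wrist:** it sees only bench and floor from here.

Run:
```python
from h import *
import pickle
C=pickle.load(open("c0.pkl","rb"));c=C["top"]
f=lambda p:(220+p[0]/3.4-.5+.15,100+p[1]/3.4-.5+.15)
H=np.array([plane(c,f(p),.0726) for p in[(163,275),(295,198),(374,326),(242,406)]])  # RL RR FR FL
M=np.array([[30,63],[30,-21],[-54,-21],[-54,63]])/1000
m0=M.mean(0);h0=H[:,:2].mean(0)
U,S,V=np.linalg.svd((M-m0).T@(H[:,:2]-h0));R=V.T@np.diag([1,np.linalg.det(V.T@U.T)])@U.T
o=h0-R@m0
print("hatch",h0,"origin",o,"ang",np.degrees(np.arctan2(R[1,0],R[0,0])),"resid",(H[:,:2]-(M@R.T+o)).round(4).tolist())
j=plane(c,f((257,317)),.0956)[:2];print("jar",j,"in screener",R.T@(j-o))
for n,p in[("pad",(-.0325,.021)),("plain",(-.012,-.07))]: print(n,o+R@np.array(p))
np.savez("fr.npz",R=R,o=o)
```

```text
hatch [0.50373075 0.3559846 ] origin [0.52453479 0.343648  ] ang 29.58758391181244 resid [[0.0003, 0.0006], [0.0001, -0.0003], [0.0001, -0.0003], [-0.0005, -0.0]]
jar [0.49125951 0.36154338] in screener [-0.02010035  0.03199165]
pad [0.48590391 0.34586265]
plain [0.54866231 0.27685082]
```

```bash
python3 -m inch '[[1,0.044,-0.035,0,-0.1],[1,0.088,-0.07,0,-0.2],[1,0.133,-0.105,0,-0.3],[1,0.177,-0.14,0,-0.4],[1,0.222,-0.175,0,-0.5],[1,0.266,-0.21,0,-0.6],[1,0.31,-0.245,0,-0.7],[1,0.355,-0.279,0,-0.747]]' 10
python3 -m inch '[[1,0,0,0,0],[1,0,0,0,0]]'
python3 - <<'E'
from h import *
c=cam("wrist","w1.png");s=robot.read_state();print(s["t"],s["tool_pos"],Rn.from_rotvec(s["orientation"]).as_matrix().round(3).tolist(),s["opening"],s["force"])
F=np.load("fr.npz")
for n,p in dict(jar=(-.020,.032,.0956),pad=(-.0325,.021,.0726),FR=(-.054,-.021,.0726),RL=(.03,.063,.0726)).items():
    print(n,proj(c,[*(F["o"]+F["R"]@np.array(p[:2])),p[2]]))
import pickle;pickle.dump(c,open("w1.pkl","wb"))
E
```

```text
t: 1.15
tool_pos: [0.5371, 0.2912, 0.2176]
orientation: [-1.533, -0.402, 0.405]
force: [-0.5, 0.6, -0.8]
opening: 0.0178
t: 1.4
tool_pos: [0.5367, 0.2911, 0.217]
orientation: [-1.533, -0.401, 0.405]
force: [-1.1, -0.3, 0.1]
opening: 0.001
1.45 [0.53629936 0.29173534 0.21724277] [[0.87, -0.003, -0.493], [0.493, -0.0, 0.87], [-0.003, -1.0, 0.001]] 0.0007401791387162363 [-0.52645489  0.32647874 -0.37682466]
jar [317.89270185 109.506057  ]
pad [305.06674544 122.77826668]
FR [283.67524184 167.54277386]
RL [373.44626191  74.49750224]
```

View pics/w1.png

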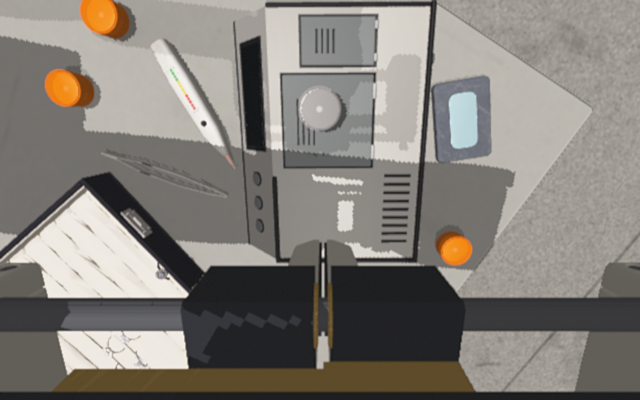

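Run:
```python
from h import *
import pickle
t=pickle.load(open("c0.pkl","rb"))["top"];w=pickle.load(open("w1.pkl","rb"))
f=lambda p:(220+p[0]/3.4-.35,100+p[1]/3.4-.35);F=np.load("fr.npz")
for n,a,b in[("RL",(163,275),(375,73)),("RR",(295,198),(373,167)),("FR",(374,326),(284,167)),("FL",(242,406),(281,73)),("jarlid",(257,317),(320,107))]:
    x,r=tri([t,w],[f(a),b]);q=plane(w,b,.0956 if n=="jarlid" else .0726)[:2]
    print(n,x.round(4),"res",r.round(4),"scr tri",(F["R"].T@(x[:2]-F["o"])).round(4),"scr wrist",(F["R"].T@(q-F["o"])).round(4))
```

```text
RL [0.5195 0.414  0.0759] res 0.0004 scr tri [0.0304 0.0636] scr wrist [0.0314 0.0643]
RR [0.5711 0.3404 0.0308] res 0.0005 scr tri [ 0.0389 -0.0258] scr wrist [ 0.0328 -0.0207]
FR [0.4881 0.2986 0.0705] res 0.0003 scr tri [-0.0539 -0.0212] scr wrist [-0.0537 -0.0205]
FL [0.4461 0.3726 0.0722] res 0.0008 scr tri [-0.054   0.0639] scr wrist [-0.0535  0.0645]
jarlid [0.4918 0.3631 0.0917] res 0.0014 scr tri [-0.0188  0.033 ] scr wrist [-0.0182  0.0341]
```

```bash
python3 -m inch '[[1,-0.031,0.05,0,0],[1,-0.061,0.101,0,0],[1,-0.061,0.101,0,0],[1,-0.061,0.101,-0.04,0],[1,-0.061,0.101,-0.08,0],[1,-0.061,0.101,-0.12,0],[1,-0.061,0.101,-0.132,0],[1,-0.061,0.101,-0.132,0]]'
python3 - <<'E'
from h import *
s=robot.read_state();F=np.load("fr.npz");p=s["tool_pos"]
print(s["t"],p,s["force"],F["R"].T@(p[:2]-F["o"]))
c=cam("scene","s2.png");u=c["color"][130:290,190:430];cv2.imwrite("pics/s2c.png",cv2.resize(u,None,fx=3,fy=3,interpolation=cv2.INTER_CUBIC)[:,:,::-1])
E
```

```text
t: 2.45
tool_pos: [0.4747, 0.3927, 0.0851]
orientation: [-1.533, -0.402, 0.407]
force: [-0.9, -0.1, 1.2]
opening: 0.0004
2.45 [0.47473395 0.39265927 0.08513449] [-0.91276659 -0.086651    1.24141969] [-0.01910743  0.06720964]
```

View pics/s2c.png

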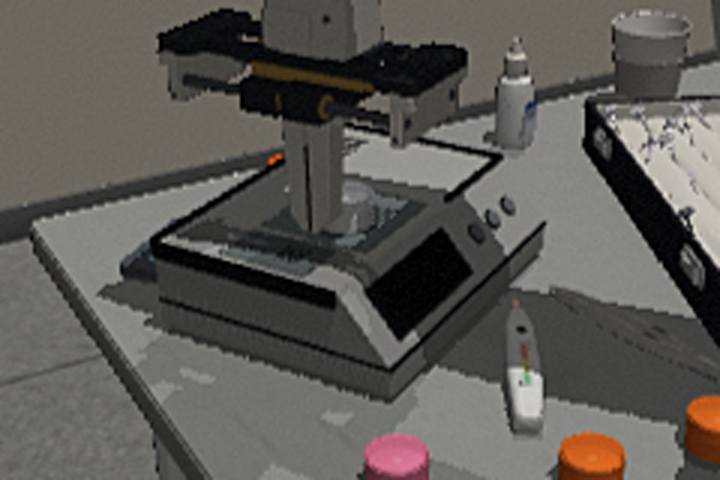

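The crop shows the closed fingers at (310,190), just left of the jar at (352,205), and standing clear of it. Next I lower 6 mm and push slowly to the right.

```bash
python3 -m inch '[[1,0,0,-0.006,0],[1,0.005,-0.0087,-0.006,0],[1,0.01,-0.0174,-0.006,0],[1,0.0148,-0.0261,-0.006,0],[1,0.0198,-0.0348,-0.006,0],[1,0.0247,-0.0435,-0.006,0],[1,0.0296,-0.0522,-0.006,0],[1,0.0296,-0.0522,-0.006,0]]'
python3 - <<'E'
from h import *
s=robot.read_state();F=np.load("fr.npz");p=s["tool_pos"]
print(s["t"],p,s["force"],F["R"].T@(p[:2]-F["o"]))
a=cam("scene","s3.png")["color"][150:250,240:380];b=cam("top","t3.png")["color"][100:265,220:395]
a=cv2.resize(a,(400,286),interpolation=3);b=cv2.resize(b,(400,377),interpolation=3)
cv2.imwrite("pics/st3.png",np.hstack([np.vstack([a,np.zeros((91,400,3),np.uint8)]),b])[:,:,::-1])
E
```

```text
t: 3.5
tool_pos: [0.5058, 0.3402, 0.0806]
orientation: [-1.532, -0.402, 0.405]
force: [0.0, 0.7, -0.4]
opening: 0.0006
3.5 [0.50576111 0.34023724 0.08057738] [ 0.01809902  0.71702481 -0.36546294] [-0.0180097   0.00630356]
```

View pics/st3.png

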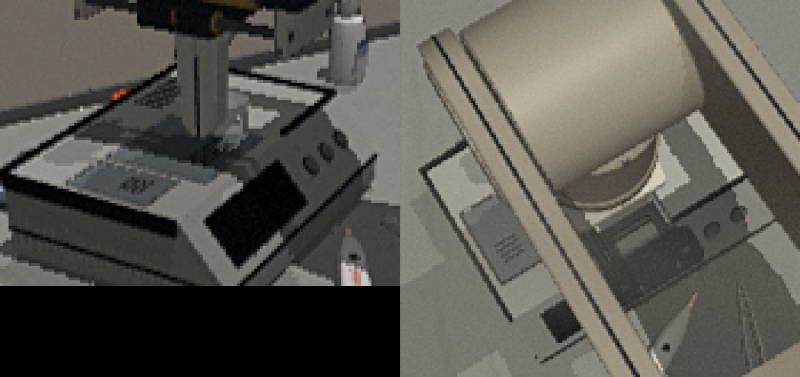

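```bash
python3 - <<'E'
from h import *
F=np.load("fr.npz");c=cam("scene")
for x in(-.03,-.019,-.008): print(x,[((proj(c,[*(F["o"]+F["R"]@np.array([x,-.0197])),z])-[240,150])/.35).round(1).tolist() for z in(.0726,.0956)])
E
python3 -m inch '[[1,0.005,-0.0087,-0.001,0],[1,0.01,-0.0174,-0.001,0],[1,0.0148,-0.0261,-0.001,0],[1,0.0173,-0.0305,-0.001,0],[1,0.0198,-0.0348,-0.001,0],[1,0.0222,-0.0392,-0.001,0],[1,0.0245,-0.0432,-0.001,0],[1,0.0245,-0.0432,-0.001,0]]'
```

```text
-0.03 [[235.2, 128.9], [234.8, 101.0]]
-0.019 [[222.6, 125.9], [222.1, 98.1]]
-0.008 [[210.2, 123.0], [209.6, 95.3]]
t: 4.65
tool_pos: [0.5299, 0.2977, 0.0796]
orientation: [-1.532, -0.403, 0.405]
force: [0.3, 0.2, 0.9]
opening: 0.0002
```

```bash
python3 -m inch '[[1,-0.006,0.0105,0,0],[1,-0.006,0.0105,0.04,0],[1,-0.006,0.0105,0.09,0],[1,-0.006,0.0105,0.14,0],[1,0.017,-0.03,0.14,0],[1,0.04,-0.075,0.14,0],[1,0.049,-0.09,0.14,0],[1,0.049,-0.09,0.14,0]]'
python3 - <<'E'
from h import *
s=robot.read_state();F=np.load("fr.npz");p=s["tool_pos"]
print(s["t"],p,s["force"],F["R"].T@(p[:2]-F["o"]))
c=cam("wrist","w4.png")
import pickle;pickle.dump(c,open("w4.pkl","wb"))
E
```

```text
t: 5.65
tool_pos: [0.5789, 0.2076, 0.2194]
orientation: [-1.532, -0.401, 0.404]
force: [-0.6, -0.8, -0.8]
opening: 0.0006
5.65 [0.57889749 0.20762379 0.21936384] [-0.58113641 -0.76128532 -0.80038687] [-0.01988852 -0.14512868]
```

View pics/w4.png

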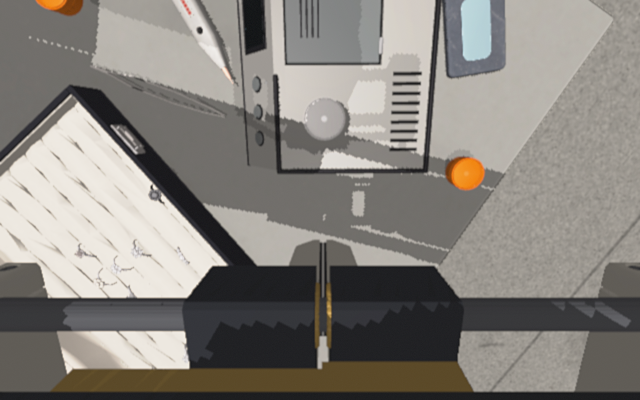

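The jar stands upright at (326,119), well clear of the hatch's right edge at row 64. The tester, tweezers and card have not moved. Next I measure the jar and work out the shift to the pad.

Run:
```python
from h import *
import pickle
c=pickle.load(open("w4.pkl","rb"));F=np.load("fr.npz");R,o=F["R"],F["o"]
S=lambda q:(R.T@(q[:2]-o)).round(4)
print("jar",S(plane(c,(326,119),.095)),"FR",S(plane(c,(286,64),.0726)),"RR",S(plane(c,(380,64),.0726)),"ribs",S(plane(c,(310,20),.0726)))
s=robot.read_state();pad=o+R@np.array([-.0325,.021]);print("pad",pad,"shift",pad-s["tool_pos"][:2])
```

```text
jar [-0.0174 -0.0692] FR [-0.0534 -0.021 ] RR [ 0.0316 -0.0212] ribs [-0.0312  0.0146]
pad [0.48590391 0.34586265] shift [-0.09255344  0.13736469]
```

```bash
python3 -m inch '[[1,-0.02,0.03,0,0.18],[1,-0.04,0.06,0,0.36],[1,-0.06,0.09,0,0.54],[1,-0.08,0.12,0,0.72],[1,-0.093,0.138,0,0.9],[1,-0.093,0.138,0,1.08],[1,-0.093,0.138,0,1.26],[1,-0.093,0.138,0,1.44]]'
python3 -m inch '[[1,0,0,-0.03,0.131],[1,0,0,-0.07,0.131],[1,0,0,-0.11,0.131],[1,0,0,-0.13,0.131],[1,0,0,-0.14,0.131],[1,0,0,-0.14,0.131]]'
python3 - <<'E'
from h import *
s=robot.read_state();F=np.load("fr.npz");p=s["tool_pos"]
print(s["t"],p,s["force"],F["R"].T@(p[:2]-F["o"]),F["R"].T@Rn.from_rotvec(s["orientation"]).as_matrix()[:2,0])
E
```

```text
t: 6.7
tool_pos: [0.4838, 0.3484, 0.2192]
orientation: [-0.997, -1.49, 1.494]
force: [-0.3, -0.1, -0.3]
opening: 0.0004
t: 7.45
tool_pos: [0.4838, 0.3489, 0.0796]
orientation: [-0.913, -1.582, 1.586]
force: [0.4, 0.4, 0.2]
opening: 0.0005
7.45 [0.48376619 0.34893183 0.07961831] [0.44579583 0.4335679  0.24811617] [-0.03284355  0.02472447] [-0.00791328  0.99996832]
```

```bash
python3 -m inch '[[1,0.001,-0.003,-0.004,0],[1,0.001,-0.003,-0.006,0],[1,0.001,-0.003,-0.007,0],[1,0.001,-0.003,-0.008,0],[1,0.001,-0.003,-0.009,0],[1,0.001,-0.003,-0.009,0]]'
python3 -m inch '[[1,0,0,-0.001,0],[1,0,0,-0.001,0]]'
python3 -m inch '[[1,0,0,-0.001,0],[1,0,0,-0.001,0]]'
```

```text
t: 8.2
tool_pos: [0.4851, 0.346, 0.0709]
orientation: [-0.914, -1.583, 1.586]
force: [1.1, -0.9, 1.6]
opening: 0.0002
t: 8.45
tool_pos: [0.4852, 0.346, 0.0698]
orientation: [-0.914, -1.583, 1.585]
force: [0.7, -1.2, 3.6]
opening: 0.0004
t: 8.7
tool_pos: [0.4852, 0.346, 0.0687]
orientation: [-0.914, -1.583, 1.586]
force: [0.3, -0.9, 3.3]
opening: 0.0005
```

```bash
python3 -m inch '[[1,0,0,-0.0007,0],[1,0,0,-0.0007,0],[1,0,0,-0.0007,0]]'
python3 - <<'E'
from h import *
f=[]
for i in range(3):
    cam("scene"); f.append(robot.read_state()["force"][2])
print(f,robot.read_state()["tool_pos"])
E
```

```text
t: 9.07
tool_pos: [0.4852, 0.346, 0.068]
orientation: [-0.914, -1.583, 1.585]
force: [0.9, -0.4, 3.1]
opening: 0.0006
[np.float64(2.638750872730247), np.float64(1.7338089205849616), np.float64(2.777862247833223)] [0.48514465 0.34601688 0.06798637]
```

```bash
python3 -m inch '[[1,0,0,-0.0007,0],[1,0,0,-0.0007,0],[1,0,0,-0.0007,0]]'
python3 -m inch '[[1,0,0,0.01,0],[1,0,0,0.03,0],[1,0,0,0.05,0],[1,0,0,0.075,0],[1,0,0,0.1,0],[1,0,0,0.125,0],[1,0,0,0.15,0],[1,0,0,0.16,0]]'
python3 - <<'E'
from h import *
cam("scene","s5.png");a=cam("scene")["color"][130:260,200:400];cv2.imwrite("pics/s5c.png",cv2.resize(a,None,fx=3,fy=3)[:,:,::-1])
E
```

```text
t: 9.6
tool_pos: [0.4852, 0.3461, 0.0677]
orientation: [-0.914, -1.583, 1.585]
force: [-0.3, -1.5, 5.3]
opening: 0.0003
t: 10.6
tool_pos: [0.4862, 0.3467, 0.2311]
orientation: [-0.916, -1.587, 1.582]
force: [1.2, -0.4, 0.1]
opening: 0.0001
```

View pics/s5c.png

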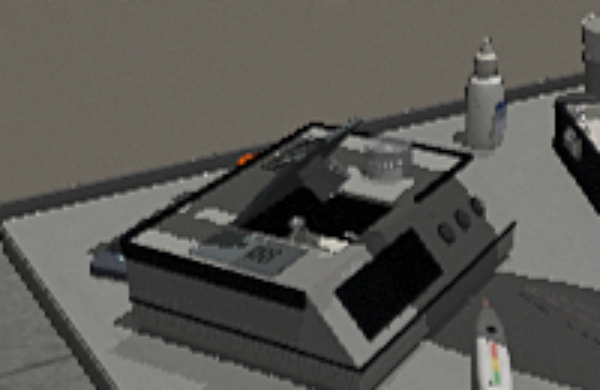

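The scene view shows the hatch swinging up (about 45°) and the jar standing on the deck at (388,160). Next I wait and move the arm aside.

```bash
python3 -m inch '[[1,0,0,0.03,0],[1,0,0,0.05,0],[1,-0.03,0.02,0.05,0],[1,-0.07,0.05,0.05,0],[1,-0.11,0.09,0.05,0],[1,-0.14,0.13,0.05,0],[1,-0.15,0.15,0.05,0],[1,-0.15,0.15,0.05,0]]'
python3 -m inch '[[1,0,0,0,0],[1,0,0,0,0],[1,0,0,0,0],[1,0,0,0,0],[1,0,0,0,0],[1,0,0,0,0],[1,0,0,0,0],[1,0,0,0,0]]'
python3 -m inch '[[1,0,0,0,0],[1,0,0,0,0],[1,0,0,0,0],[1,0,0,0,0],[1,0,0,0,0],[1,0,0,0,0],[1,0,0,0,0],[1,0,0,0,0]]'
python3 - <<'E'
from h import *
a=cam("scene","s6.png")["color"][130:260,200:400];t=cam("top","t6.png")["color"][80:300,220:400]
a=cv2.resize(a,(400,260),interpolation=3);t=cv2.resize(t,(400,489),interpolation=3)
a=np.vstack([a,np.zeros((229,400,3),np.uint8)])
cv2.imwrite("pics/st6.png",np.hstack([a,t])[:,:,::-1])
E
```

```text
t: 11.7
tool_pos: [0.3354, 0.4973, 0.2791]
orientation: [-0.915, -1.586, 1.586]
force: [0.4, -0.4, -0.6]
opening: 0.0001
t: 12.7
tool_pos: [0.3354, 0.4973, 0.2792]
orientation: [-0.915, -1.587, 1.586]
force: [0.1, -0.4, 1.0]
opening: 0.0008
t: 13.7
tool_pos: [0.3354, 0.4973, 0.2791]
orientation: [-0.914, -1.587, 1.586]
force: [-0.4, -0.1, 0.3]
opening: 0.0004
```

View pics/st6.png

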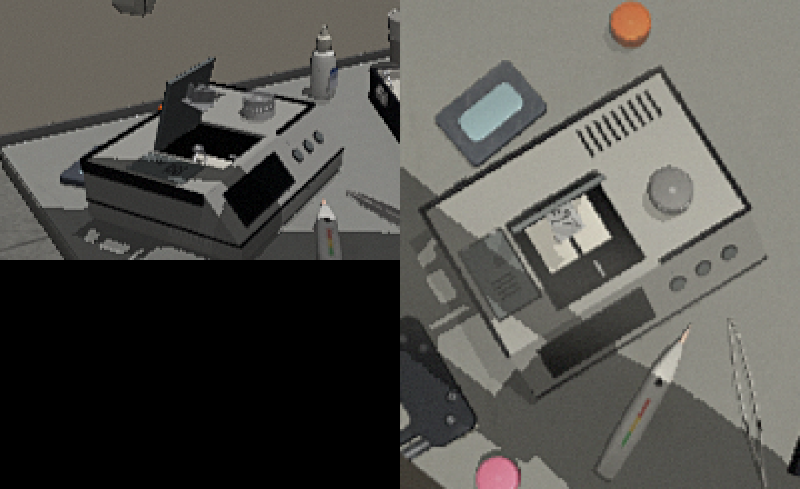

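The hatch stands nearly upright, the jar is upright on the plain deck at (671,190), the battery hatch is shut, and the tester, tweezers and card are where they were. Before handing in I check the hatch angle and that nothing is still moving.

Run:
```python
from h import *
F=np.load("fr.npz");c=cam("scene");b=cv2.imread("pics/s6.png")[:,:,::-1]
print("change",(np.abs(c["color"].astype(int)-b).max(2)>60).sum())
for a in(1.1,1.3): print(a,[((proj(c,[*(F["o"]+F["R"]@np.array([.03-.084*np.cos(a),y])),.0726+.084*np.sin(a)])-[200,130])*2).round(0).tolist() for y in(.063,-.021)])
t=cam("top");q=plane(t,(220+(671-400)*.45,80+190*.45),.0956);print("jar",F["R"].T@(q[:2]-F["o"]))
robot.close_job()
```

```text
change 0
1.1 [[181.0, 88.0], [226.0, 61.0]]
1.3 [[168.0, 79.0], [214.0, 53.0]]
jar [-0.02088557 -0.06739937]
the job is handed in; nothing more can be done
```

The job is done and handed in at about 14 s of the 38 s allowed. I used about ten pictures.

- **Jar:** I slid it to the right with the closed fingertips, without lifting it. It stands upright on the plain deck, with its centre 88 to 90 mm to the right of the hatch's middle (62 mm is needed).
- **Sample hatch:** I pressed the ribs until the wrist force read about 5 N, then rose straight up, and the hatch sprang open. In the last scene picture its free edge is at about (167,79) and (214,57). That fits the position predicted for 1.3 rad, (168,79) and (214,53), and not the one for 1.1 rad. The scene picture did not change between the last two looks.
- **Rest of the scene:** The battery hatch is shut, and the tester, tweezers and card look as they were. The arm is clear of everything.

One check disagreed. When I measured the hatch's height from two views, its rear right corner came out 4 cm too low, because the two sight lines there were nearly parallel. The other three corners came out at 70 to 76 mm, as they should, so I left that corner out.

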